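# Pack the bar gift box from the sloped picking bin

## Robot

A 7-joint arm with a two-finger parallel gripper is mounted at the origin on the work surface. World frame = base frame: x ahead of the robot, y to its left, z up, the work surface at z = 0. Lengths are in m, angles in degrees, forces in N, time in s.
With the tool pointing down it reaches from about 0.425 to 1.025 m from the base axis. Payload 9.4 kg.
Tool frame: the origin (TCP) lies midway between the tips of the shut fingers; the grasp point (between the pads) lies 19 mm behind it; z points along the fingers, y is the line along which they close (so a half turn about z gives the same grasp; the last joint's range is limited). The gripper opens to 93 mm and grips with 3 to 60 N. Pads are 15 mm wide; open, the fingers measure 128 mm over their backs; the gripper's body (75 mm by 188 mm) begins 65 mm behind the grasp point.
Start: joints at [-71.545, 34.337, -0.143, 91.639, 0.103, 54.024, -4.572], TCP at [0.282, 0.668, 0.219] pointing down, gripper open.
Joint ranges: [-147.43, 147.43], [-19.82, 112.94], [-74.19, 73.91], [6.32, 146.72], [-59.91, 239.91], [6.04, 106.73], [-150.56, 150.56]. Speed limits (degrees/s): [127.2, 127.2, 172.46, 172.46, 180, 180, 180].

## Interface

Orientations are given as [roll, pitch, yaw] about the fixed x, y, z axes, in that order (R = Rz(yaw) Ry(pitch) Rx(roll)).
In Python, from cell import sensors, vision, order gives the robot as it stands.
- The arm moves only by the shell command python3 -m pendant 'ROWS' [FORCE]. ROWS is JSON, one flat list of numbers, 5 for each row, row after row: the closure in counts, from 0 (fully open) to 255 (shut), then the shift along the world's x, y, z in mm, then the turn about the world's z in degrees. A call has 1 to 10 rows; each row shifts and turns the commanded pose from where the row before left it; what a row does not reach is not made up. A row lasts 1/10 s, in which the tool goes at most 50 mm and 8.59 degrees, less where a joint would pass 70% of its speed; a pose out of reach is approached as far as the arm can. A call is refused whole if a number of a shift passes 50 or a number of a turn 8.59, either way. A call with a gripper value outside its range is refused whole. The fingers move at their own pace and stop on an object; FORCE is the grip in N (left out, the last holds). Time passes only in rows, so rows that do not move let the fingers close. It gives the time, the measured TCP pose, the force, the opening and the grip force at its end, in the units of the state.
- sensors.observe(): the state, without advancing time (a new reading comes with each control period).
- vision.read_camera(name): name is "scene" or "side" or "wrist"; returns a dict with "pixels" (384x512x3 uint8, red, green, blue), "z_map" (384x512 float32, m along the optical axis (not along the pixel's ray), 0 where there is no reading), "K" (3x3 intrinsics, pixels), "T" (4x4, takes a point from camera to world coordinates). Camera axes: x right, y up, looking along -z (the intrinsics and any distortion apply to the point x, -y, -z); pixel columns grow to the right and rows downward; lengths in m; the calibration is good to about 2 mm. A picture is of the moment at which its call begins.
- order.finish_job(): hands the job in; it is judged then, once.
The state is a dict: "clock": time; "q": joint angles; "dq": joint speeds; "joint_efforts": joint torques, N m; "ee_pos": TCP position; "tcp_rot": TCP orientation; "force": force on the tool from outside, world axes, zero at the start; "wrist_torque": the same for the moment, N m; "width": opening from 0.0 (shut) to 1.0 (fully open); "finger_force": force on a finger pad.
Only numpy, scipy, OpenCV 4.12 (cv2) and the standard library are available. Lean on these libraries where they do the work, as an engineer would, in place of code of your own. Each camera call takes 0.05 s, during which the arm holds its last target. There are 200 camera calls.

## Task

Finish the gift set on the packing bench: take the wooden muddler and the steel jigger out of the sloped three-trough bin, lay the muddler in the empty long well of the open gift box and the jigger in the empty short cell beside the miniature bottle, then fold the lid shut. Lay the parts in rather than dropping them from more than 30 mm, and leave the citrus reamer and the standing bottle as they are.

Things in the scene. Friction and masses are not known exactly. Their poses are not given: they have to be found in the camera images.
- bin: Grey metal picking bin, fixed, 322 mm wide (y), 205 long (x). Origin: centre of its underside; x points to its high rear. Three troughs 102 wide at y = -106, 0, 106, rising 18 deg towards +x, centre line 60 mm above the bench at x = 0, floor a shallow V (8 deg). Walls 4 mm thick stand 42 mm over the centre line, end lips 28 mm. Which part lies in which trough varies
- muddler: Wooden muddler, a round stick 150 mm long lying along its trough: 26 mm diameter in the middle (x = -33 to 15 mm), 37 mm at both ends, the longer blunt end at +x. Origin: on its axis at mid length; x along the axis. About 0.11 kg. Grasp across the middle with the fingertips only about 7 mm below the axis, or they hit the trough
- jigger: Steel jigger (double measuring cup), an hourglass 76 mm long and 44 mm in diameter at both rims, 17 mm at the waist, lying along its trough. Origin: on its axis at the waist (mid length); x along the axis. About 0.12 kg. Take it across the waist
- reamer: Wooden citrus reamer, 130 mm long, with a ribbed pointed head of 41 mm diameter at its +x end, lying in the third trough; to be left there. Origin: on its axis at mid length; x along the axis
- box: Plywood gift box, fixed, 190 (x) by 220 (y) by 65 mm high, walls and floor 5 mm. Origin: centre of its underside; +x points to its hinged side. Ridges 18 mm high, 5 thick divide it: y < 0 is one long well (180 x 102 mm); y > 0 is the empty short cell (101 x 102 mm, away from the hinge) and, next to the hinge, a cell with a miniature bottle already packed and held fast
- muddler_well (a point): Centre of the floor of the long well, 5 mm above the bench; axes as the box: the muddler is to lie along x
- jigger_cell (a point): Centre of the floor of the empty short cell (101 mm along the box's x, 102 mm along its y), 5 mm above the bench; axes as the box: the jigger is to lie along x
- lid (a joint): Angle of the box's lid in rad: 0 shut flat on the rim, about 1.6 standing upright, more leaning outward. The stiff hinge holds the lid wherever it is left; about 2 N at its edge moves it. The lid is a plain plywood board 190 mm by 220 mm, 5 mm thick
- lid_hinge (a point): Middle of the hinge line, on the rim of the box's +x side, 65 mm above the bench; the hinge line runs along the box's y; axes as the box
- lid_edge (a point): Middle of the lid's free edge, 190 mm from the hinge; up to 255 mm above the bench while the lid is open, so pass over it or around it
- bottle: Full amber glass bottle, 64 mm in diameter and 220 mm tall, standing on the bench; to be left alone. Origin: centre of its underside

How it is judged (in metres and radians):
On the way, in this order (a step that is already met when the one before it is completed fails the run):
1. muddler lying in the long well and jigger lying in the empty short cell, both let go, with the lid still open (over 1 rad) (x of muddler in the frame of muddler_well between -0.018 and 0.018 m and y of muddler in the frame of muddler_well between -0.036 and 0.036 m and z of muddler in the frame of muddler_well below 0.026 m and angle between the x axis of muddler and the x axis of box, either way round below 0.25 rad and x of jigger in the frame of jigger_cell between -0.018 and 0.018 m and y of jigger in the frame of jigger_cell between -0.034 and 0.034 m and z of jigger in the frame of jigger_cell below 0.03 m and angle between the x axis of jigger and the x axis of box, either way round below 0.35 rad and contact force between the fingers and muddler below 0.1 N and contact force between the fingers and jigger below 0.1 N and value of joint lid above 1 rad), for 0.2 s.
2. lid folded shut, to within 0.04 rad (7 mm at its free edge) (value of joint lid below 0.04 rad), for 0.2 s.
At the end, for the whole second after the job is handed in: Muddler flat in the long well, along it (0.25 rad; centre within 18 mm along, 36 mm across), jigger on its side in the short cell, along box x (0.35 rad; 18, 34 mm), both at rest; lid shut to 0.04 rad (7 mm at its edge). Reamer moved under 30 mm; bottle under 20 mm and upright (x of muddler in the frame of muddler_well between -0.018 and 0.018 m and y of muddler in the frame of muddler_well between -0.036 and 0.036 m and z of muddler in the frame of muddler_well below 0.026 m and angle between the x axis of muddler and the x axis of box, either way round below 0.25 rad and x of jigger in the frame of jigger_cell between -0.018 and 0.018 m and y of jigger in the frame of jigger_cell between -0.034 and 0.034 m and z of jigger in the frame of jigger_cell below 0.03 m and angle between the x axis of jigger and the x axis of box, either way round below 0.35 rad and value of joint lid below 0.04 rad and linear speed of each of muddler, jigger below 0.02 m/s); the robot touches nothing.
It fails at once if the reamer moved more than 30 mm (distance of reamer from where it was at the start of the episode above 0.03 m).
It fails at once if the bottle moved more than 20 mm or tipped by more than 0.3 rad (distance of bottle from where it was at the start of the episode above 0.02 m or angle between bottle's own z axis and vertical above 0.3 rad).
It fails at once if the muddler or the jigger dropped into the box (from more than 30 mm: faster than 0.8 m/s inside it) ((x of muddler in the frame of box between -0.095 and 0.095 m and y of muddler in the frame of box between -0.11 and 0.11 m and z of muddler in the frame of box below 0.06 m and linear speed of muddler above 0.8 m/s) or (x of jigger in the frame of box between -0.095 and 0.095 m and y of jigger in the frame of box between -0.11 and 0.11 m and z of jigger in the frame of box below 0.06 m and linear speed of jigger above 0.8 m/s)).
It also fails if it takes over 72 s, if anything falls off the work surface, if the arm or the gripper's body presses on something with over 40 N, if the wrist force passes 120 N, or if a joint passes its speed limit or range.

## Working session

There is one attempt and no reset: what is moved stays moved. The work goes in short steps, Python scripts to look and compute and a shell command to move; the robot and the scene stay as the last step left them, time stands still between calls to the robot, and variables do not carry over. Pictures are saved under pics/ and viewed, at most 11 in all, crops included, and the job is handed in when it is done.

```bash
ls; mkdir -p pics
cat > h.py <<'E'
import numpy as np, cv2
from cell import sensors, vision, order
def grab(n,f=None):
    d=vision.read_camera(n); 
    if f: cv2.imwrite('pics/'+f,cv2.cvtColor(d['pixels'],cv2.COLOR_RGB2BGR)); np.savez('pics/'+f[:-4],**d)
    return d
def cloud(d):
    z=d['z_map'];K=d['K'];v,u=np.indices(z.shape)
    p=np.stack([(u-K[0,2])/K[0,0]*z,-(v-K[1,2])/K[1,1]*z,-z],-1)
    w=p@d['T'][:3,:3].T+d['T'][:3,3]; w[z<=0]=np.nan; return w
E
python3 - <<'E'
from h import *
s=sensors.observe();print(s['clock'],s['ee_pos'],s['tcp_rot'],s['width'],s['force'])
for n in('scene','side','wrist'):
    d=grab(n,n+'0.png');print(n,d['T'].round(3).tolist(),d['K'].round(1).tolist(), [k for k in d])
a=cv2.imread('pics/scene0.png');b=cv2.imread('pics/side0.png')
cv2.imwrite('pics/two.png',cv2.resize(np.vstack([a,b]),(800*1,1200))[:, :])
E
```

```text
pics
0.0 [0.28136155 0.66765924 0.21776735] [-1.79912248e+02  8.76798889e-03  1.57155233e+02] 0.9997002352547004 [ 0.50719249 -0.67291138 -0.07197745]
scene [[-0.514, -0.695, 0.503, 1.108], [0.858, -0.425, 0.289, 0.243], [0.013, 0.579, 0.815, 0.88], [0.0, 0.0, 0.0, 1.0]] [[346.7, 0.0, 255.9], [0.0, 346.7, 192.4], [0.0, 0.0, 1.0]] ['pixels', 'z_map', 'K', 'T']
side [[0.992, 0.047, -0.113, 0.487], [-0.12, 0.569, -0.814, -0.9], [0.026, 0.821, 0.57, 0.695], [0.0, 0.0, 0.0, 1.0]] [[478.8, 0.0, 251.3], [0.0, 478.8, 194.4], [0.0, 0.0, 1.0]] ['pixels', 'z_map', 'K', 'T']
wrist [[0.388, -0.889, -0.243, 0.215], [0.922, 0.374, 0.103, 0.696], [-0.001, -0.264, 0.965, 0.384], [0.0, 0.0, 0.0, 1.0]] [[301.7, 0.0, 253.9], [0.0, 301.7, 190.8], [0.0, 0.0, 1.0]] ['pixels', 'z_map', 'K', 'T']
```

View pics/scene0.png

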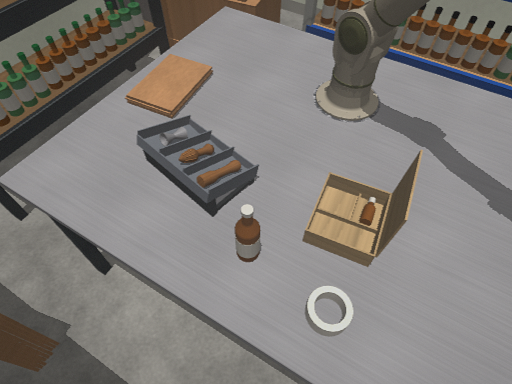

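View pics/side0.png

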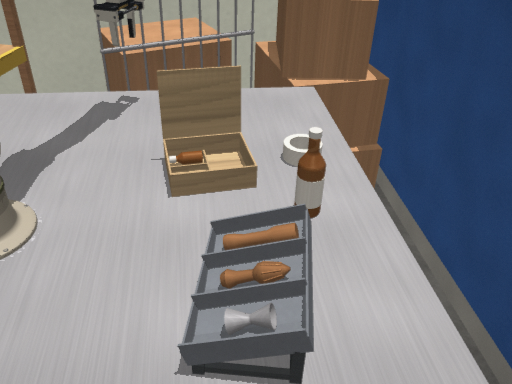

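Scene: bin lower right with jigger (side px 250,319), reamer (257,273), muddler (260,237); box (208,160) with its lid standing on the far side; bottle at (310,185), between bin and box. Now measuring.

Run:
```python
from h import *
np.set_printoptions(precision=3,suppress=True)
C={}
for n in('scene','side'):
    d=np.load(f'pics/{n}0.npz');C[n]=cloud(d)
w=C['side']
for nm,(u,v) in dict(mudL=(230,243),mudM=(258,238),mudR=(290,233),jL=(231,321),jM=(250,320),jR=(270,318),reaL=(227,278),reaH=(275,271),capB=(315,133),binFL=(190,355),binFR=(305,345),binBL=(212,220),binBR=(307,210),boxFL=(171,188),boxFR=(253,181),boxBL=(165,143),boxBR=(248,136),lidTL=(162,72),lidTR=(239,70),well=(225,160),cell=(190,175)).items():
    print(nm,(w[v-1:v+2,u-1:u+2].reshape(-1,3)).mean(0))
w=C['scene'];print('scene')
for nm,(u,v) in dict(mudA=(204,178),mudM=(218,173),mudB=(235,165),jA=(166,140),jB=(181,133),box1=(333,177),box2=(306,248),box3=(368,260),box4=(390,190),lid1=(419,157),lid2=(408,220),cap=(248,210)).items():
    print(nm,(w[v-1:v+2,u-1:u+2].reshape(-1,3)).mean(0))
# wood/boxes from both clouds: points of rim z 60-70
for n in C:
    P=C[n].reshape(-1,3); m=(P[:,0]>.2)&(P[:,0]<.8)&(P[:,1]>.02)&(P[:,1]<.6)&(abs(P[:,2]-.064)<.004)
    if m.sum()>20: print(n,m.sum(),cv2.minAreaRect(P[m][:,:2].astype(np.float32)))
    m=(P[:,0]>.2)&(P[:,0]<.85)&(P[:,1]>.02)&(P[:,1]<.6)&(P[:,2]>.08)&(P[:,2]<.28); Q=P[m]
    print(n,'tall',Q.min(0),Q.max(0))
a=cv2.imread('pics/side0.png');b=cv2.imread('pics/scene0.png')
cv2.imwrite('pics/c1.png',np.vstack([cv2.resize(a[195:385,170:340],None,fx=3,fy=3,interpolation=2)[:, :510]]))
```

```text
mudL [ 0.548 -0.173  0.069]
mudM [nan nan nan]
mudR [ 0.662 -0.2    0.109]
jL [ 0.532 -0.385  0.087]
jM [ 0.563 -0.387  0.088]
jR [ 0.595 -0.39   0.093]
reaL [ 0.534 -0.276  0.075]
reaH [ 0.617 -0.295  0.104]
capB [0.747 0.001 0.217]
binFL [ 0.464 -0.414  0.047]
binFR [ 0.639 -0.451  0.097]
binBL [ 0.519 -0.034  0.022]
binBR [ 0.719 -0.101  0.087]
boxFL [0.423 0.111 0.017]
boxFR [0.633 0.125 0.018]
boxBL [0.408 0.27  0.059]
boxBR [ 0.653  0.408 -0.001]
lidTL [0.414 0.298 0.249]
lidTR [0.614 0.322 0.242]
well [0.571 0.262 0.003]
cell [0.473 0.105 0.057]
scene
mudA [ 0.67  -0.176  0.116]
mudM [ 0.621 -0.165  0.093]
mudB [ 0.557 -0.148  0.074]
jA [ 0.594 -0.381  0.087]
jB [ 0.544 -0.361  0.086]
box1 [0.427 0.12  0.052]
box2 [ 0.656  0.149 -0.001]
box3 [0.621 0.309 0.036]
box4 [ 0.337  0.287 -0.001]
lid1 [0.427 0.303 0.253]
lid2 [0.417 0.368 0.   ]
cap [0.752 0.019 0.219]
scene 619 ((0.5908775329589844, 0.15642064809799194), (0.3455216586589813, 0.31831321120262146), 7.8616228103637695)
scene tall [0.4  0.02 0.08] [0.784 0.328 0.258]
side 609 ((0.521532416343689, 0.20829983055591583), (0.22067014873027802, 0.200013667345047), 6.81947135925293)
side tall [0.258 0.02  0.08 ] [0.758 0.6   0.256]
```

View pics/c1.png

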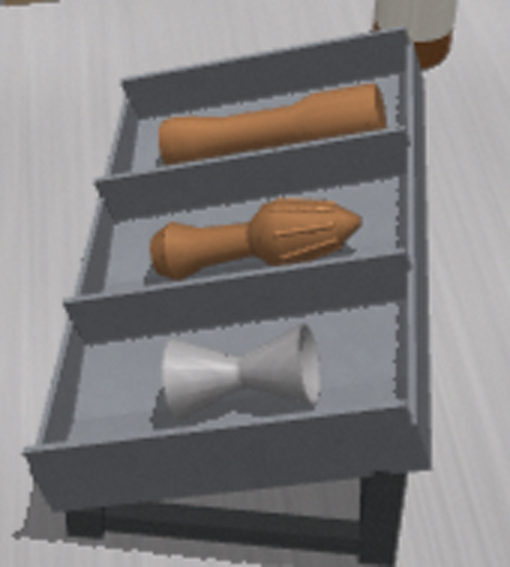

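The crop shows the muddler in the far trough (thick end at high x), reamer in the middle and jigger in the near trough. I'll fit the shapes to both depth clouds.

```bash
cat > fit.py <<'E'
from h import *
from scipy.optimize import least_squares
np.set_printoptions(precision=4,suppress=True)
prof={'mud':([-75,-60,-45,-33,15,30,40,75],[18.5,18.5,16,13,13,17,18.5,18.5]),'jig':([-38,0,38],[22,8.5,22])}
def fitaxis(P,kind,p0):
    s0,r0=prof[kind]
    def res(p):
        a=np.array([np.cos(p[3])*np.cos(p[4]),np.sin(p[3])*np.cos(p[4]),np.sin(p[4])])
        d=P-p[:3]; s=d@a; rho=np.linalg.norm(d-np.outer(s,a),axis=1); L=s0[-1]/1e3
        return np.hypot(rho-np.interp(s*1e3,s0,r0)/1e3, np.maximum(abs(s)-L,0))
    f=least_squares(res,p0,loss='soft_l1',f_scale=.002)
    return f.x, np.median(abs(res(f.x)))
E
python3 - <<'E'
from fit import *
D={n:np.load(f'pics/{n}0.npz') for n in('scene','side')};M=[];J=[]
for n,d in D.items():
    w=cloud(d); hsv=cv2.cvtColor(d['pixels'],cv2.COLOR_RGB2HSV); S=hsv[...,1]
    q=(w[...,0]>.5)&(w[...,0]<.72)&(w[...,1]>-.22)&(w[...,1]<-.11)&(w[...,2]>.03)&(S>90)
    u0,v0,u1,v1=(163,128,188,145) if n=='scene' else (222,303,278,334)
    g=np.zeros_like(q);g[v0:v1,u0:u1]=1
    j=g&(hsv[...,2]>(125))&(w[...,2]>.06)
    print(n,q.sum(),j.sum(),w[j].mean(0) if j.any() else'')
    M.append(w[q]);J.append(w[j])
for k,L,p0 in(('mud',M,[.61,-.17,.08,-.23,.31]),('jig',J,[.563,-.377,.07,-.23,.31])):
    for P in L+[np.vstack(L)]:
        x,r=fitaxis(P,k,p0);print(k,len(P),x[:3],np.degrees(x[3:]),r)
# box
th=np.radians(6.8);R=np.array([[np.cos(th),np.sin(th)],[-np.sin(th),np.cos(th)]])
for n,d in D.items():
    P=cloud(d).reshape(-1,3); m=(P[:,0]>.38)&(P[:,0]<.68)&(P[:,1]>.08)&(P[:,1]<.36)&(P[:,2]>.062)&(P[:,2]<.07);Q=P[m][:,:2]@R.T
    print(n,m.sum(),np.percentile(Q,[1,50,99],axis=0).tolist())
    m=(P[:,0]>.38)&(P[:,0]<.68)&(P[:,1]>.25)&(P[:,1]<.36)&(P[:,2]>.09)&(P[:,2]<.26);Q=np.c_[P[m][:,:2]@R.T,P[m][:,2]]
    for a,b in((.09,.13),(.2,.24)):
        k=(Q[:,2]>a)&(Q[:,2]<b);print(' lid',np.percentile(Q[k],[2,50,98],axis=0).tolist())
    m=(P[:,0]>.68)&(P[:,0]<.82)&(P[:,1]>-.06)&(P[:,1]<.08)&(P[:,2]>.2);print(' cap',P[m].mean(0))
    m=(P[:,0]>.42)&(P[:,0]<.62)&(P[:,1]>.12)&(P[:,1]<.3)&(P[:,2]<.03)&(P[:,2]>.0);Q=P[m][:,:2]@R.T
    z=P[m][:,2]; print(' floor z',np.percentile(z,[10,50,90]))
    k=(P[:,2]>.019)&(P[:,2]<.027)&(P[:,0]>.44)&(P[:,0]<.62)&(P[:,1]>.13)&(P[:,1]<.29);Q=P[k][:,:2]@R.T
    print(' ridge', np.histogram(Q[:,0],bins=np.arange(.44,.68,.01)),np.histogram(Q[:,1],bins=np.arange(.05,.25,.01)))
E
```

```text
scene 447 100 [ 0.5556 -0.3736  0.0854]
side 1006 930 [ 0.5674 -0.3741  0.0858]
mud 447 [ 0.6092 -0.1705  0.0782] [-12.8346  18.2359] 0.0009375209466017456
mud 1006 [ 0.608  -0.1722  0.0784] [-13.1932  18.3824] 0.0009724435878660257
mud 1453 [ 0.6083 -0.1717  0.0787] [-13.0682  18.4198] 0.0010678254934367842
jig 100 [ 0.5697 -0.3771  0.0831] [-8.7884 22.1808] 0.0013025245091418582
jig 930 [ 0.5728 -0.3774  0.0856] [-22.0346  20.3321] 0.00352538046835839
jig 1030 [ 0.571  -0.3778  0.0844] [-18.3356  21.2831] 0.00272862570660219
scene 533 [[0.4335170367104128, 0.05114884614703678], [0.5673920253684861, 0.1715869781893284], [0.6545933241730639, 0.24132752741740277]]
 lid [[0.43959054427456495, 0.24169257517808304, 0.09076021036752452], [0.5650373629563494, 0.24279919523249383, 0.11024623047346971], [0.6538261091053716, 0.2464069268990009, 0.12926030484609335]]
 lid [[0.43874394422992546, 0.24606100555985003, 0.20099773492096812], [0.5627209223529098, 0.24714568762596914, 0.2208143088640988], [0.6534498411867142, 0.2506712762162949, 0.23919760694520534]]
 cap [0.7547 0.016  0.2167]
 floo
[... 988 characters left out ...]
9793751702, 0.24565147362106454, 0.22016093558897404], [0.6472531998441389, 0.25069086632929344, 0.23921793271520228]]
 cap [0.7487 0.0061 0.214 ]
 floor z [0.0024 0.0093 0.0254]
 ridge (array([ 0,  0,  9, 26, 21, 17, 15, 16, 16,  8, 36,  0,  0,  0,  0,  0,  0,
        0,  0,  0,  5,  0,  0,  0]), array([0.44, 0.45, 0.46, 0.47, 0.48, 0.49, 0.5 , 0.51, 0.52, 0.53, 0.54,
       0.55, 0.56, 0.57, 0.58, 0.59, 0.6 , 0.61, 0.62, 0.63, 0.64, 0.65,
       0.66, 0.67, 0.68])) (array([ 0,  0,  0,  0,  0,  0,  0,  2,  5,  2, 49,  7, 31, 39,  5,  8,  2,
        4, 15]), array([0.05, 0.06, 0.07, 0.08, 0.09, 0.1 , 0.11, 0.12, 0.13, 0.14, 0.15,
       0.16, 0.17, 0.18, 0.19, 0.2 , 0.21, 0.22, 0.23, 0.24]))
```

```bash
python3 -m pendant '[118,0,0,45,0, 118,0,0,45,0, 118,0,0,45,0, 118,0,0,45,0, 118,16,-42,0,1, 118,16,-42,0,1, 118,16,-42,0,1, 118,16,-42,0,1, 118,16,-42,0,1, 118,16,-42,0,1]' 20
python3 -m pendant '[118,16,-42,0,1, 118,16,-42,0,1, 118,16,-42,0,1, 118,16,-42,0,1, 118,16,-42,0,0, 118,16,-42,0,0, 118,16,-42,0,0, 118,16,-42,0,0, 118,16,-42,0,0, 118,16,-42,0,0]'
```

```text
clock: 1.15
ee_pos: [0.3778, 0.4141, 0.3985]
tcp_rot: [-180.0, -0.0, 163.2]
force: [0.8, -0.3, 0.2]
width: 0.54
finger_force: 0.0
clock: 2.15
ee_pos: [0.5377, -0.0057, 0.3987]
tcp_rot: [180.0, 0.0, 167.2]
force: [1.1, 0.6, 0.1]
width: 0.534
finger_force: 0.0
```

```bash
python3 -m pendant '[118,14,-33,-25,0, 118,14,-33,-25,0, 118,14,-33,-25,0, 118,14,-33,-25,0, 118,14,-34,-25,0, 118,0,0,0,0, 118,0,0,0,0]'
python3 - <<'E'
from fit import *
d=grab('wrist','w1.png');w=cloud(d);S=cv2.cvtColor(d['pixels'],cv2.COLOR_RGB2HSV)[...,1]
print(sensors.observe()['ee_pos'],sensors.observe()['force'])
q=(w[...,0]>.5)&(w[...,0]<.72)&(w[...,1]>-.23)&(w[...,1]<-.1)&(w[...,2]>.03)&(w[...,2]<.14)&(S>90)
x,r=fitaxis(w[q],'mud',[.61,-.17,.08,-.23,.31]);print(q.sum(),x[:3],np.degrees(x[3:]),r)
E
```

```text
clock: 2.85
ee_pos: [0.607, -0.1705, 0.2726]
tcp_rot: [-180.0, -0.1, 167.0]
force: [0.1, 0.0, -0.3]
width: 0.539
finger_force: 0.0
[ 0.6074 -0.1694  0.2735] [ 0.0568  0.3119 -0.8496]
3092 [ 0.6068 -0.1708  0.0787] [-13.0809  18.3876] 0.0004382019331343181
```

View pics/w1.png

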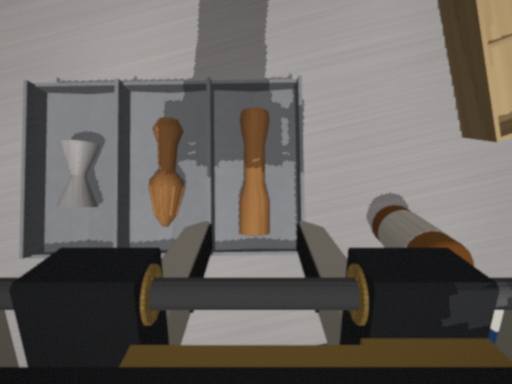

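Wrist view: muddler at (255,172), reamer (167,170), jigger (79,173), bottle well to the right; the fit agrees within 2 mm with the other cameras. Descending.

```bash
python3 -m pendant '[118,-2,0,-40,0, 118,-2,0,-40,0, 118,-2,0,-40,0, 118,0,0,-40,0, 118,0,0,-30,0, 118,0,0,-13,0, 118,0,0,0,0, 118,0,0,0,0]'
python3 -m pendant '[255,0,0,0,0, 255,0,0,0,0, 255,0,0,0,0, 255,0,0,0,0, 255,0,0,0,0]' 25
```

```text
clock: 3.7
ee_pos: [0.6025, -0.1696, 0.0722]
tcp_rot: [180.0, 0.1, 167.2]
force: [0.8, 0.5, 0.8]
width: 0.54
finger_force: 0.0
clock: 4.2
ee_pos: [0.6019, -0.1699, 0.0713]
tcp_rot: [180.0, 0.1, 167.2]
force: [-0.9, 0.7, 6.3]
width: 0.274
finger_force: 25.0
```

```bash
python3 -m pendant '[255,0,0,20,0, 255,0,0,40,0, 255,0,0,45,0, 255,0,0,45,0, 255,-3,0,45,0, 255,-3,20,45,0, 255,-3,40,15,-7.8, 255,-3,41,0,-7.8, 255,-3,41,0,-7.8, 255,-3,41,0,-7.8]'
python3 -m pendant '[255,-3,41,0,-7.8, 255,-3,41,0,-7.8, 255,-3,41,0,-7.8, 255,-2,41,0,-7.8, 255,-1,41,0,-7.8, 255,0,0,0,0, 255,0,0,0,0]'
python3 - <<'E'
from fit import *
d=grab('side','s2.png');print(sensors.observe()['ee_pos'],sensors.observe()['tcp_rot'],sensors.observe()['q'])
e=grab('wrist','w2.png')
cv2.imwrite('pics/c2.png',np.hstack([cv2.resize(cv2.imread('pics/s2.png')[0:300,100:350],(400,480)),cv2.resize(cv2.imread('pics/w2.png'),(400,480))]))
E
```

```text
clock: 5.2
ee_pos: [0.5829, 0.0145, 0.3258]
tcp_rot: [180.0, -0.0, 135.6]
force: [0.8, -0.3, -1.2]
width: 0.269
finger_force: 25.0
clock: 5.9
ee_pos: [0.5709, 0.2192, 0.325]
tcp_rot: [-179.9, 0.1, 97.2]
force: [0.2, 0.4, -1.3]
width: 0.273
finger_force: 25.0
[0.5713 0.2176 0.3253] [-179.9654    0.0531   97.0282] [-49.5753  22.9669  33.857  101.3006 -14.4612  60.1585  -3.5209]
```

View pics/c2.png

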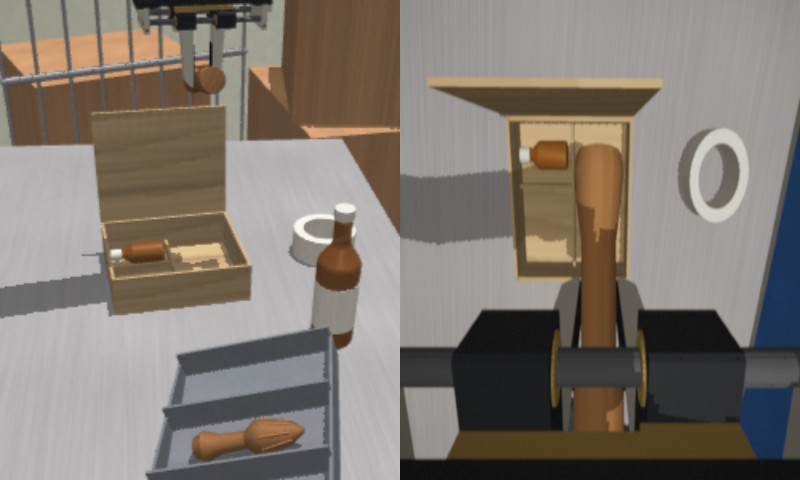

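Muddler firmly held (side view, upper centre), with the box and lid below; the wrist view shows the whole box. Refining both from the wrist depth.

Run:
```python
from fit import *
d=np.load('pics/w2.npz');w=cloud(d);S=cv2.cvtColor(d['pixels'],cv2.COLOR_RGB2HSV)[...,1]
q=(w[...,2]>.25)&(w[...,2]<.45)&(abs(w[...,0]-.57)<.035)&(abs(w[...,1]-.21)<.1)&(S>90)
g=np.zeros_like(q);g[100:345,140:290]=1;q&=g
x,r=fitaxis(w[q],'mud',[.572,.213,.33,-1.45,.3]);print('mud',q.sum(),x[:3],np.degrees(x[3:]),r)
P=w.reshape(-1,3);m=(P[:,0]>.36)&(P[:,0]<.72)&(P[:,1]>.05)&(P[:,1]<.36)&(P[:,2]>.060)&(P[:,2]<.068)
r=cv2.minAreaRect(P[m][:,:2].astype(np.float32));print(m.sum(),r)
th=np.radians(6.8);R=np.array([[np.cos(th),np.sin(th)],[-np.sin(th),np.cos(th)]]);Q=P[m][:,:2]@R.T
print(np.percentile(Q,[.5,2,50,98,99.5],axis=0))
for u0 in(.46,.5,.55,.6,.63):
    k=abs(Q[:,0]-u0)<.012;print(u0,np.percentile(Q[k,1],[2,98]))
for v0 in(.07,.1,.13,.16,.2):
    k=abs(Q[:,1]-v0)<.01;print(v0,np.percentile(Q[k,0],[2,98]))
F=P@np.eye(3);Q=P[:,:2]@R.T
k=(abs(Q[:,0]-.6)<.03)&(abs(Q[:,1]-.15)<.07)&(P[:,2]<.03);print('wellfloor',np.median(P[k,2]),k.sum())
k=(abs(Q[:,0]-.49)<.03)&(abs(Q[:,1]-.10)<.03)&(P[:,2]<.03);print('cellfloor',np.median(P[k,2]))
```

```text
mud 10966 [0.5719 0.2129 0.3329] [-83.0497  18.7283] 0.00044978041460054
2058 ((0.5207253098487854, 0.20936360955238342), (0.2204189896583557, 0.19062061607837677), 6.733092308044434)
[[0.432  0.0517]
 [0.4325 0.0521]
 [0.5071 0.1832]
 [0.6515 0.2411]
 [0.6519 0.2415]]
0.46 [0.0515 0.2416]
0.5 [0.0518 0.2406]
0.55 [0.0553 0.2408]
0.6 [0.2371 0.241 ]
0.63 [0.0549 0.2411]
0.07 [0.4323 0.6512]
0.1 [0.4325 0.6513]
0.13 [0.4327 0.6516]
0.16 [0.4324 0.6518]
0.2 [0.4323 0.6517]
wellfloor 0.004667468231701832 218
cellfloor 0.004605672568216923
```

```bash
python3 -m pendant '[255,1,1,-45,0, 255,2,1,-45,0, 255,0,0,-45,0, 255,0,0,-45,0, 255,0,0,-45,0, 255,0,0,-35,0, 255,0,0,-15,0, 255,0,0,-7,0, 255,0,0,0,0]'
python3 -m pendant '[255,0,0,-3,0, 255,0,0,-5,0, 255,0,0,-5,0, 255,0,0,-4,0, 255,0,0,-3,0, 255,0,0,0,0]' 6
```

```text
clock: 6.9
ee_pos: [0.5752, 0.2193, 0.0441]
tcp_rot: [180.0, 0.0, 96.9]
force: [-0.9, 0.1, -0.5]
width: 0.276
finger_force: 25.0
clock: 7.5
ee_pos: [0.5743, 0.2201, 0.0232]
tcp_rot: [-180.0, 0.0, 97.0]
force: [0.0, 0.8, -0.4]
width: 0.275
finger_force: 6.0
```

```bash
python3 -m pendant '[255,0,0,-4,0, 255,0,0,-3,0, 255,0,0,0,0, 150,0,0,0,0, 118,0,0,0,0, 118,0,0,0,0, 118,0,0,0,0]'
python3 -m pendant '[118,0,0,30,0, 118,0,0,45,0, 118,0,0,45,0, 118,0,0,45,0, 118,0,0,45,0, 118,0,-20,45,0, 118,0,0,0,0]' 20
python3 - <<'E'
from fit import *
d=grab('wrist','w3.png');w=cloud(d);S=cv2.cvtColor(d['pixels'],cv2.COLOR_RGB2HSV)[...,1]
q=(w[...,2]>.012)&(w[...,2]<.05)&(abs(w[...,0]-.575)<.045)&(abs(w[...,1]-.215)<.085)&(S>115)
x,r=fitaxis(w[q],'mud',[.575,.215,.023,-1.45,0]);print('mud',q.sum(),x[:3],np.degrees(x[3:]),r)
E
```

```text
clock: 8.2
ee_pos: [0.5745, 0.2201, 0.0166]
tcp_rot: [180.0, 0.0, 97.0]
force: [1.0, 0.1, 0.4]
width: 0.528
finger_force: 0.0
clock: 8.9
ee_pos: [0.5774, 0.1976, 0.2778]
tcp_rot: [179.5, -0.1, 96.8]
force: [-0.2, 0.2, 0.5]
width: 0.537
finger_force: 0.0
mud 2451 [0.5733 0.2148 0.0226] [-83.0862   0.2835] 0.00047733080160271626
```

View pics/w3.png

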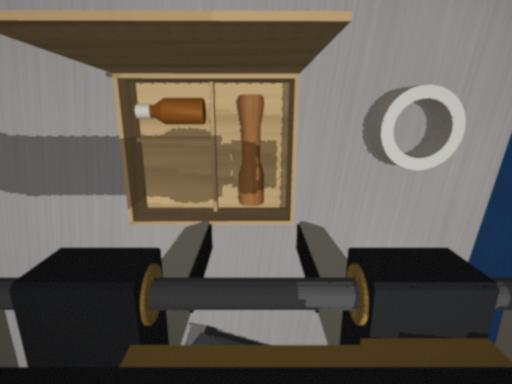

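Muddler flat in the well at (250,150 px), centred to about 1 mm. Now to the jigger.

```bash
python3 -m pendant '[118,0,-40,10,5, 118,0,-44,10,7.5, 118,0,-44,0,7.5, 118,0,-44,0,7.5, 118,0,-44,0,7.5, 118,0,-44,0,7.5, 118,0,-44,0,7.5, 118,0,-44,0,7.5, 118,-1,-44,0,7.5, 118,-1,-44,0,5]'
python3 -m pendant '[118,-2,-44,0,0, 118,-2,-44,0,0, 118,-2,-44,-10,0, 118,0,-8,-15,0, 118,0,0,0,0, 118,0,0,0,0]'
python3 - <<'E'
from fit import *
d=grab('wrist','w4.png');w=cloud(d);s=sensors.observe();print(s['ee_pos'],s['tcp_rot'],s['q'])
cv2.imwrite('pics/w4.png',cv2.imread('pics/w4.png')[:260])
for v in range(100,250,25): print(v,[w[v,u].round(3).tolist() for u in(225,250,275)])
E
```

```text
clock: 9.95
ee_pos: [0.572, -0.2369, 0.29]
tcp_rot: [179.9, -0.1, 167.3]
force: [1.0, -0.5, -0.3]
width: 0.537
finger_force: 0.0
clock: 10.55
ee_pos: [0.5667, -0.3739, 0.2652]
tcp_rot: [179.9, -0.1, 167.0]
force: [-0.3, 0.8, -0.1]
width: 0.538
finger_force: 0.0
[ 0.5672 -0.3736  0.266 ] [179.9128  -0.0598 167.0778] [ 16.7464  29.475   18.5057  96.0126 -10.8854  56.3659 116.1631]
100 [[0.478, -0.39, 0.037], [0.485, -0.36, 0.033], [0.492, -0.329, 0.04]]
125 [[0.507, -0.397, 0.049], [0.514, -0.366, 0.043], [0.521, -0.336, 0.048]]
150 [[0.536, -0.403, 0.058], [0.539, -0.372, 0.091], [0.55, -0.343, 0.057]]
175 [[0.565, -0.41, 0.066], [0.566, -0.378, 0.095], [0.579, -0.35, 0.067]]
200 [[0.593, -0.416, 0.077], [0.59, -0.383, 0.112], [0.608, -0.356, 0.076]]
225 [[0.622, -0.422, 0.087], [0.631, -0.393, 0.081], [0.635, -0.363, 0.087]]
```

View pics/w4.png

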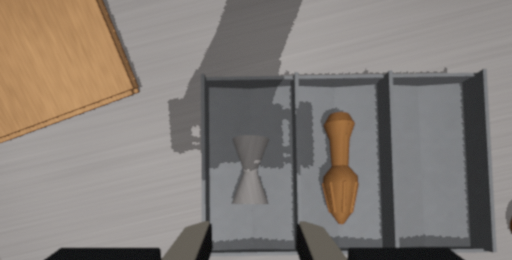

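Jigger waist at px (251,169), rims at rows 136 and 204, aligned with its trough. Fit it.

Run:
```python
from fit import *
d=np.load('pics/w4.npz');w=cloud(d)
a=np.array([np.cos(np.radians(-13))*.95,np.sin(np.radians(-13))*.95])
fl=0.0645+(w[...,0]-.565)*.33   # trough floor plane, from the samples at the sides
g=np.zeros(w.shape[:2],bool);g[130:210,228:274]=1
q=g&(w[...,2]>fl+.008)
x,r=fitaxis(w[q],'jig',[.567,-.378,.085,-.23,.31]);print(q.sum(),x[:3],np.degrees(x[3:]),r)
for v in(155,160,165,170,175,180): 
    u=np.where(q[v])[0];print(v,u.min(),u.max(),w[v,u].mean(0),w[v,u,2].max())
```

```text
1739 [ 0.5636 -0.3781  0.0824] [-13.5697  18.1661] 0.0004416630915393214
155 238 262 [ 0.5448 -0.3731  0.0883] 0.0920521238025152
160 240 260 [ 0.5504 -0.3744  0.0882] 0.0913606546359772
165 241 258 [ 0.556  -0.3764  0.0879] 0.09055252641205974
170 243 256 [ 0.5614 -0.3776  0.0894] 0.09119049292706521
175 242 257 [ 0.5663 -0.3791  0.0928] 0.09482236162837632
180 240 259 [ 0.5715 -0.3799  0.0957] 0.09829114287888391
```

```bash
python3 -m pendant '[118,-2,-2,-40,0, 118,-2,-2,-40,0, 118,0,0,-40,0, 118,0,0,-40,0, 118,0,0,-22,0, 118,0,0,-9,0, 118,0,0,0,0, 118,0,0,0,0]'
python3 -m pendant '[255,0,0,0,0, 255,0,0,0,0, 255,0,0,0,0, 255,0,0,0,0, 255,0,0,0,0, 255,0,0,0,0]' 25
```

```text
clock: 11.4
ee_pos: [0.5637, -0.3797, 0.0771]
tcp_rot: [-180.0, 0.1, 167.0]
force: [0.6, -0.4, 0.5]
width: 0.54
finger_force: 0.0
clock: 12.0
ee_pos: [0.5626, -0.3799, 0.0758]
tcp_rot: [180.0, 0.0, 166.9]
force: [0.0, 0.5, 2.1]
width: 0.213
finger_force: 21.3
```

```bash
python3 -m pendant '[255,0,0,20,0, 255,0,0,45,0, 255,0,0,45,0, 255,0,0,45,0, 255,0,20,42,0, 255,-7,40,20,-5, 255,-7,42,0,-6.5, 255,-7,42,0,-6.5, 255,-7,42,0,-6.5, 255,-7,42,0,-6.5]'
python3 -m pendant '[255,-7,42,0,-6.5, 255,-7,42,0,-6.5, 255,-8,42,0,-6.5, 255,-8,42,0,-6.5, 255,-8,42,0,-6.5, 255,-8,42,0,-6.5, 255,-8,42,0,0, 255,-8,40,0,0, 255,0,23,0,0, 255,0,0,0,0]'
python3 - <<'E'
from fit import *
d=grab('wrist','w5.png');w=cloud(d);s=sensors.observe();print(s['ee_pos'],s['tcp_rot'],s['width'])
e=s['ee_pos'];q=(abs(w[...,0]-e[0])<.03)&(abs(w[...,1]-e[1])<.05)&(abs(w[...,2]-e[2]-.008)<.045)
g=np.zeros_like(q);g[60:345,195:315]=1;q&=g
x,r=fitaxis(w[q],'jig',[e[0],e[1],e[2]+.008,-1.45,.3]);print(q.sum(),x[:3],np.degrees(x[3:]),r)
E
```

```text
clock: 13.0
ee_pos: [0.5268, -0.1503, 0.2924]
tcp_rot: [-180.0, -0.0, 135.7]
force: [0.3, 0.7, 0.4]
width: 0.211
finger_force: 21.6
clock: 14.0
ee_pos: [0.4648, 0.2089, 0.2922]
tcp_rot: [-180.0, -0.0, 97.3]
force: [0.9, 0.0, -0.6]
width: 0.207
finger_force: 21.6
[0.4651 0.2064 0.2923] [-179.9732    0.0289   97.1314] 0.21025106211132474
7993 [0.4651 0.2068 0.3007] [-82.8297  21.1605] 0.0013388210028692496
```

View pics/w5.png

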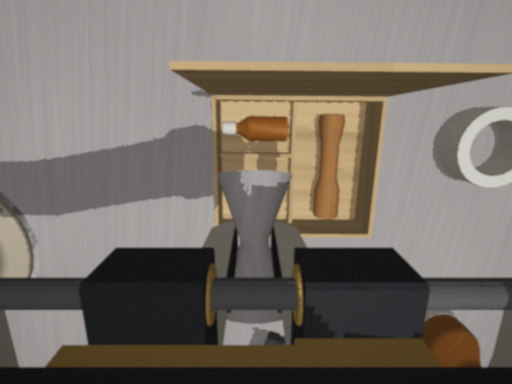

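Jigger held (px 255,215), lined up with the box; I overshot y by 43 mm, which the lowering move corrects.

```bash
python3 -m pendant '[255,4,-22,0,0, 255,3,-21,0,0, 255,0,0,-45,0, 255,0,0,-45,0, 255,0,0,-45,0, 255,0,0,-45,0, 255,0,0,-40,0, 255,0,0,-25,0, 255,0,0,-10,0, 255,0,0,0,0]'
python3 -m pendant '[255,0,0,-3,0, 255,0,0,-4,0, 255,0,0,-4,0, 255,0,0,-4,0, 255,0,0,-3,0, 255,0,0,0,0]' 6
```

```text
clock: 15.05
ee_pos: [0.4724, 0.1606, 0.0369]
tcp_rot: [-179.9, 0.1, 96.8]
force: [0.6, -0.2, -0.9]
width: 0.21
finger_force: 21.6
clock: 15.65
ee_pos: [0.4728, 0.1622, 0.0197]
tcp_rot: [180.0, -0.0, 97.0]
force: [-0.2, -0.7, 3.3]
width: 0.216
finger_force: 6.4
```

```bash
python3 -m pendant '[200,0,0,0,0, 170,0,0,0,0, 118,0,0,0,0, 118,0,0,0,0, 118,0,0,0,0]'
python3 -m pendant '[118,0,0,30,0, 118,0,0,45,0, 118,0,0,45,0, 118,0,0,45,0, 118,0,0,45,0, 118,0,-20,40,0, 118,0,0,0,0]'
python3 - <<'E'
from fit import *
d=grab('wrist','w6.png');w=cloud(d);S=cv2.cvtColor(d['pixels'],cv2.COLOR_RGB2HSV)[...,1]
q=(w[...,2]>.012)&(w[...,2]<.06)&(abs(w[...,0]-.4723)<.04)&(abs(w[...,1]-.1635)<.045)&(S<60)
x,r=fitaxis(w[q],'jig',[.4723,.1635,.027,-1.45,0]);print('jig',q.sum(),x[:3],np.degrees(x[3:]),r)
q=(w[...,2]>.012)&(w[...,2]<.05)&(abs(w[...,0]-.575)<.045)&(abs(w[...,1]-.215)<.085)&(S>115)
x,r=fitaxis(w[q],'mud',[.575,.215,.023,-1.45,0]);print('mud',q.sum(),x[:3],np.degrees(x[3:]),r)
P=w.reshape(-1,3);th=np.radians(6.73);Q=np.c_[P[:,0]*np.cos(th)+P[:,1]*np.sin(th),-P[:,0]*np.sin(th)+P[:,1]*np.cos(th),P[:,2]]
for z in(.1,.15,.2,.24):
    k=(abs(Q[:,2]-z)<.006)&(abs(Q[:,0]-.542)<.12)&(abs(Q[:,1]-.25)<.04);print(z,k.sum(),np.median(Q[k,1]))
E
```

```text
clock: 16.15
ee_pos: [0.4724, 0.1622, 0.0196]
tcp_rot: [-180.0, 0.0, 97.0]
force: [-0.7, -1.0, 0.2]
width: 0.502
finger_force: 0.0
clock: 16.85
ee_pos: [0.4746, 0.1405, 0.2742]
tcp_rot: [179.6, -0.2, 96.8]
force: [0.0, -0.3, -0.9]
width: 0.538
finger_force: 0.0
jig 1223 [0.4721 0.162  0.0258] [-83.1528   0.0645] 0.000433453929498593
mud 2821 [0.5734 0.2149 0.0227] [-83.1906   0.3048] 0.0004934571932113316
0.1 836 0.24331970243258022
0.15 1128 0.24520298628224144
0.2 0 nan
0.24 0 nan
  return _methods._mean(a, axis=axis, dtype=dtype,
  ret = ret.dtype.type(ret / rcount)
```

View pics/w6.png

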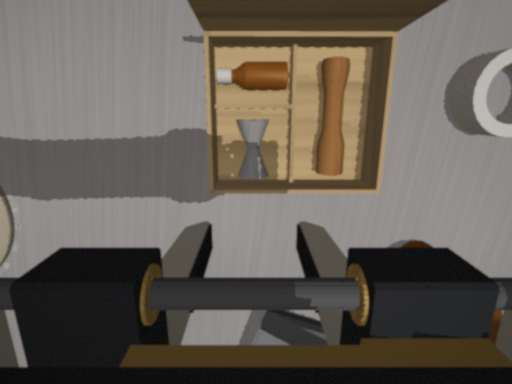

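Both parts are in place (jigger px 253,150, muddler 333,115), and the fits agree within 2 mm. Now shut the fingers, pass over the lid and get behind it.

```bash
python3 -m pendant '[255,0,0,45,0, 255,0,0,45,0, 255,4,40,0,0, 255,5,44,0,0, 255,6,44,0,0, 255,6,44,0,0, 255,6,44,0,0, 255,0,20,0,0, 255,0,0,0,0, 255,0,0,0,0]' 20
python3 -m pendant '[255,0,0,-40,0, 255,0,0,-40,0, 255,0,0,-40,0, 255,0,0,-40,0, 255,0,0,0,0]'
python3 - <<'E'
from fit import *
s=sensors.observe();p=s['ee_pos'];print(p,s['force'],p[1]*.9931-p[0]*.1172,p[0]*.9931+p[1]*.1172)
grab('side','s7.png');a=cv2.imread('pics/s7.png');cv2.imwrite('pics/c7.png',cv2.resize(a[0:220,100:350],None,fx=2,fy=2))
E
```

```text
clock: 17.9
ee_pos: [0.4992, 0.3772, 0.3582]
tcp_rot: [-179.9, 0.1, 96.9]
force: [-0.1, -1.3, -0.7]
width: 0.007
finger_force: 0.0
clock: 18.4
ee_pos: [0.4972, 0.3747, 0.1955]
tcp_rot: [-179.6, 0.3, 96.8]
force: [-0.3, 1.0, 0.2]
width: 0.007
finger_force: 0.0
[0.4972 0.3747 0.1955] [-0.2669  0.9914  0.1719] 0.3138572439625786 0.5377348423106568
```

View pics/c7.png

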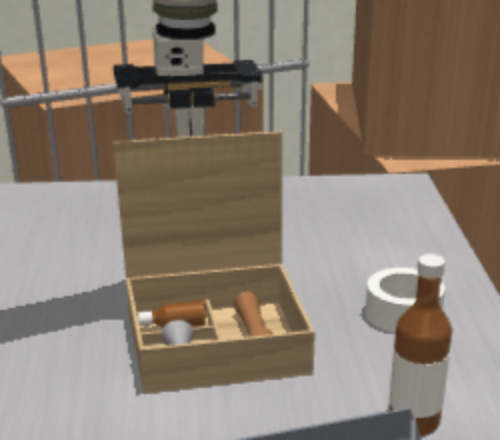

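The fingers are behind the lid, with parts undisturbed. Push.

```bash
python3 -m pendant '[255,3,-25,4,0, 255,3,-20,4,0, 255,1,-11,0,0, 255,1,-11,0,0, 255,2,-14,0,0]'
python3 -m pendant '[255,2,-17,-4,0, 255,2,-18,-6,0, 255,2,-16,-9,0, 255,2,-15,-10,0, 255,2,-13,-13,0, 255,1,-12,-13,0]'
```

```text
clock: 18.95
ee_pos: [0.5099, 0.2975, 0.2085]
tcp_rot: [179.9, -0.1, 97.0]
force: [0.4, 2.4, -0.1]
width: 0.006
finger_force: 0.9
clock: 19.55
ee_pos: [0.5206, 0.2043, 0.152]
tcp_rot: [-180.0, 0.0, 96.9]
force: [1.2, 1.7, 0.2]
width: 0.004
finger_force: 0.6
```

```bash
python3 -m pendant '[255,1,-8,-10,0, 255,1,-6,-12,0, 255,0,-5,-12,0, 255,0,-4,-12,0, 255,0,-3,-12,0, 255,0,-2,-10,0, 255,0,-1,-8,0, 255,0,0,-5,0, 255,0,0,0,0]'
python3 - <<'E'
from fit import *
for n in('side','scene'):
    d=grab(n,n+'8.png');P=cloud(d).reshape(-1,3);th=np.radians(6.73);Q=np.c_[P[:,0]*np.cos(th)+P[:,1]*np.sin(th),-P[:,0]*np.sin(th)+P[:,1]*np.cos(th),P[:,2]]
    for v in(.06,.08,.14,.18,.22):
        k=(abs(Q[:,1]-v)<.01)&(abs(abs(Q[:,0]-.542)-.07)<.03)&(Q[:,2]>.03)&(Q[:,2]<.12);print(n,v,k.sum(),np.median(Q[k,2]))
E
```

```text
clock: 20.45
ee_pos: [0.5222, 0.1771, 0.071]
tcp_rot: [-179.9, 0.0, 97.0]
force: [-0.1, 0.3, -0.5]
width: 0.005
finger_force: 0.0
side 0.06 495 0.06202054980011762
side 0.08 191 0.06866203596006992
side 0.14 174 0.06854135241787007
side 0.18 162 0.06850757823732079
side 0.22 149 0.06883407090388993
scene 0.06 226 0.06933585762833239
scene 0.08 160 0.06924949231321531
scene 0.14 146 0.0695636198724136
scene 0.18 262 0.06965316512848369
scene 0.22 277 0.06986124902648894
```

Lid flat. A light press to be sure, then lift clear and check.

```bash
python3 -m pendant '[255,0,0,-2,0, 255,0,0,-2,0, 255,0,0,0,0]'
python3 -m pendant '[255,0,0,10,0, 255,0,0,40,0, 255,0,0,45,0, 255,0,0,45,0, 255,0,0,0,0, 255,0,0,0,0, 255,0,0,0,0, 255,0,0,0,0]'
python3 - <<'E'
from fit import *
d=grab('scene','scene9.png');P=cloud(d).reshape(-1,3);th=np.radians(6.73);Q=np.c_[P[:,0]*np.cos(th)+P[:,1]*np.sin(th),-P[:,0]*np.sin(th)+P[:,1]*np.cos(th),P[:,2]]
for v in(.06,.1,.14,.22):
    k=(abs(Q[:,1]-v)<.01)&(abs(Q[:,0]-.542)<.1)&(Q[:,2]>.03)&(Q[:,2]<.12);print(v,k.sum(),np.median(Q[k,2]))
a=cv2.imread('pics/scene9.png');cv2.imwrite('pics/c9.png',cv2.resize(a[90:300,120:440],None,fx=2,fy=2))
E
```

```text
clock: 20.85
ee_pos: [0.5227, 0.1774, 0.07]
tcp_rot: [179.9, -0.1, 96.9]
force: [-6.8, -0.2, 30.7]
width: 0.005
finger_force: 14.9
clock: 21.65
ee_pos: [0.5218, 0.177, 0.2064]
tcp_rot: [-179.9, 0.0, 97.0]
force: [-0.2, -0.0, -0.4]
width: 0.004
finger_force: 0.0
0.06 376 0.06936222940042591
0.1 423 0.06950464393474542
0.14 433 0.06954177569144204
0.22 459 0.06971901347133047
```

View pics/c9.png

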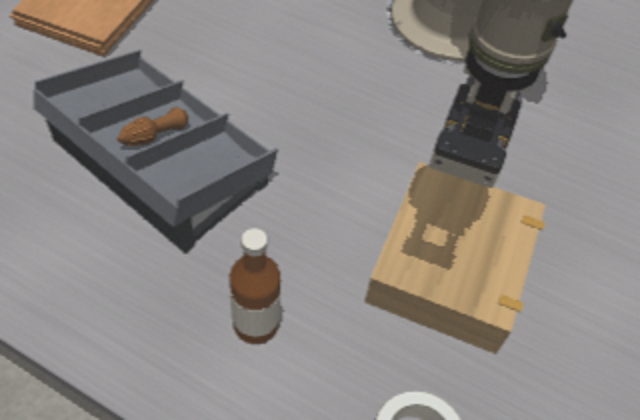

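The box is shut (lid centred around px 455,260), the reamer and bottle are unmoved, and the arm is clear of everything.

```bash
python3 -c "from cell import order;print(order.finish_job())"
```

```text
the job is handed in; nothing more can be done
None
```

The job is handed in at about 22 s of robot time: the muddler and jigger each measured within about 2 mm of centre in the box, the lid is flat on the rim, and the reamer and bottle look unmoved; no verdict was returned.

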